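Gauge a coat toggle with the bench slide gauge

ROBOT

A 6-joint arm with a two-finger parallel gripper is mounted at the origin on the work surface. World frame = base frame: x ahead of the robot, y to its left, z up, the work surface at z = 0. Lengths are in m, angles in degrees, forces in N, time in s.
With the tool pointing down it reaches from about 0.275 to 0.75 m from the base axis. Payload 10.2 kg.
Tool frame: the origin (TCP) lies midway between the tips of the shut fingers; the grasp point (between the pads) lies 19 mm behind it; z points along the fingers, y is the line along which they close (so a half turn about z gives the same grasp; the last joint's range is limited). The gripper opens to 88 mm and grips with 3 to 60 N. Pads are 18 mm wide; open, the fingers measure 123 mm over their backs; the gripper's body (75 mm by 187 mm) begins 45 mm behind the grasp point.
Start: joints at [-78.518, 17.928, 85.812, -0, 76.261, -12.8], TCP at [0.216, -0.479, 0.239] pointing down, gripper open.
Joint ranges: [-168.41, 168.41], [-55.51, 124.54], [10.69, 146.95], [-70.63, 250.63], [1, 178], [-165.06, 165.06]. Speed limits (degrees/s): [136.94, 136.94, 172.46, 180, 180, 180].

INTERFACE

Orientations are given as [roll, pitch, yaw] about the fixed x, y, z axes, in that order (R = Rz(yaw) Ry(pitch) Rx(roll)).
In Python, from cell import arm, camera gives the robot as it stands.
- The arm moves only by the shell command python3 -m handwheel 'ROWS'. ROWS is JSON, a list of rows, each a list of 3 entries, a list of its own where there are three numbers: the opening, from 0 (shut) to 1 (fully open), then the shift along the tool's x, y, z scaled (see below), then the turn, a rotation vector about the tool's x, y, z scaled (see below). A call has 1 to 12 rows; each row is the pose to reach, as a shift and turn from the pose commanded when the call began, along the tool's axes at that moment, turning the shorter way round; what a row does not reach only later rows make up. The controller multiplies each number of a shift by 0.1 m and each number of a turn by 180 degrees. A row lasts 1/8 s, in which the tool goes at most 62.5 mm and 10.7 degrees, less where a joint would pass 70% of its speed; a pose out of reach is approached as far as the arm can. A call with a number of a shift or a turn outside -1 to 1 is refused whole. A call with a gripper value outside its range is refused whole. The fingers move at their own pace and stop on an object; the grip force is fixed at half the most. Time passes only in rows, so rows that repeat a pose let the fingers close. It gives the time, the measured TCP pose, the force, the opening and the grip force at its end, in the units of the state.
- arm.get_state(): the state, without advancing time (a new reading comes with each control period).
- camera(name): name is "scene" or "side" or "wrist"; returns a dict with "image" (400x640x3 uint8, blue, green, red), "fx", "fy", "cx", "cy" (pixels), "rvec" (rotation vector, rad) and "tvec" (3), from world to camera coordinates, as OpenCV has them. Camera axes: x right, y down, z forward; pixel columns grow to the right and rows downward; lengths in m; the calibration is good to about 2 mm. A picture is of the moment at which its call begins. There is no depth.
- arm.sign_off(): hands the job in; it is judged then, once.
The state is a dict: "time_s": time; "joint_pos": joint angles; "joint_velocities": joint speeds; "effort": joint torques, N m; "position": TCP position; "orientation": TCP orientation; "force": force on the tool from outside, world axes, zero at the start; "moment": the same for the moment, N m; "gripper_width": finger opening in m; "gripper_force": force on a finger pad.
Only numpy, scipy, OpenCV 4.12 (cv2) and the standard library are available. Lean on these libraries where they do the work, as an engineer would, in place of code of your own. Each camera call takes 0.05 s, during which the arm holds its last target. There are 200 camera calls.

TASK

I need the length of the longer of the two wooden coat toggles so that I can size its cord loops. Lay it flat on the slide gauge's board between the two jaws, lengthways along the inlaid line, let go of it, then slide the movable jaw up by its thumb tab until the toggle is lightly nipped, squarely end to end, between both jaws. Use a light touch of two to four newtons so that the jaw never cocks out of square, leave the jaw there, let go, and do not disturb the other things on the table.

Things in the scene. Friction and masses are not known exactly. Their poses are not given: they have to be found in the camera images.
- long_toggle: the longer toggle: dark wooden block with squared ends, about 62 mm long along its own x (hand-carved: may be up to 3 mm longer or shorter than that), 20 mm wide (y), 18 mm high, about 22 g. Origin: centre of its underside. It starts lying flat on the table (z = 0).
- short_toggle: the shorter toggle, same wood and section, about 42 mm long along its own x. Origin: centre of its underside. To be left alone.
- gauge: bench slide gauge, fixed to the table: pale wooden board 250 x 120 x 12 mm (top at z = 12 mm) with a steel beam 12 mm wide, 14 mm high along x at y = +35 mm. Origin: centre of the board's underside; x: measuring direction, from fixed to sliding jaw. The fixed jaw is a steel blade 26 mm high across the board, clamped anew for each job: its face is somewhere between x = -93 and -77 mm.
- jaw: the sliding jaw: steel blade 26 mm high and 14 mm thick (gauge y = -45 to +20 mm) with a 56 mm long, 28 mm wide slider over the beam (its top 26 mm above the board) and a thumb tab on it. Origin: on its measuring face (looking along its own -x, towards the fixed jaw), level with the board's top, at gauge y = 0.
- tab (a point): centre of the upper part of the thumb tab, an upright dark steel plate: 12 mm thick along the gauge's x, 24 mm wide along y, 26 to 56 mm above the board's top; this point is 46 mm above the board's top, 28 mm behind (+x) the jaw's measuring face, over the beam. Push from behind with shut fingers, or pinch.
- bed (a point): point on the board's top, at gauge x = -40, y = -20 mm, on the thin dark line that is inlaid along the gauge's x at y = -20 mm. A toggle laid with its middle here lies clear of both jaws; it should be within about 10 mm of the line.
- reading (a joint): travel of the sliding jaw in m: 0 when its face is at gauge x = -85 mm, grows as it is drawn away from the fixed jaw (face at x = -85 mm + reading), up to 0.115. It starts at 0.094 or more. Sliding it takes about 3 N, and it stays where it is left.
- tilt (a joint): angle of the sliding jaw out of square in rad, about the vertical through the tab (0 = square). The slider has springy play on the beam: about 20 N m/rad, stops at 0.13; the toggle's line is 55 mm aside of the tab, so the blade gives about 1 mm per 6.6 N at the toggle and springs back.
- reel: wooden reel of dark thread, 32 mm diameter, 55 mm high, origin at the centre of its foot. Bystander.
- coat_button: black coat button lying flat, 38 mm diameter, 7 mm thick, origin under its centre. Bystander.
- oil_bottle: small white machine-oil bottle, 38 mm diameter, 100 mm high, origin at the centre of its foot. Bystander.
Things that resemble listed ones, but are neither listed nor needed, are in the scene too. What is shaped like the long_toggle but purple or red is not meant.

How it is judged:
By the outcome, as a careful person would: the job done as asked, in the order asked, and still so for the second after the job is handed in, with the robot touching nothing.
It also fails if it takes over 64 s, if anything falls off the work surface, if the arm or the gripper's body presses on something with over 40 N, if the wrist force passes 120 N, or if a joint passes its speed limit or range.

## Working session

There is one attempt and no reset: what is moved stays moved. The work goes in short steps, Python scripts to look and compute and a shell command to move; the robot and the scene stay as the last step left them, time stands still between calls to the robot, and variables do not carry over. Pictures are saved under pics/ and viewed, at most 13 in all, crops included, and the job is handed in when it is done.

```bash
mkdir -p pics; ls
cat > h.py <<'E'
import numpy as np, cv2
from cell import arm, camera
def snap(n,f=None):
    c=camera(n)
    if f: cv2.imwrite('pics/'+f,c['image'])
    return c
def K(c): return np.array([[c['fx'],0,c['cx']],[0,c['fy'],c['cy']],[0,0,1.]])
def ray(c,uv,z):
    R=cv2.Rodrigues(np.array(c['rvec'],float))[0];t=np.array(c['tvec'],float).ravel()
    o=-R.T@t; d=R.T@np.linalg.inv(K(c))@np.array([uv[0],uv[1],1.])
    return o+d*(z-o[2])/d[2]
def proj(c,P):
    return cv2.projectPoints(np.array(P,float).reshape(-1,1,3),np.array(c['rvec'],float),np.array(c['tvec'],float),K(c),None)[0].reshape(-1,2)
E
python3 - <<'E'
from h import *
import pickle
np.set_printoptions(precision=4,suppress=True)
d={}
for n in('scene','side'):
    d[n]=snap(n,n+'0.png'); c=d[n]
    R=cv2.Rodrigues(np.array(c['rvec'],float))[0]; print(n,-R.T@np.array(c['tvec']).ravel(),R[2],c['fx'])
pickle.dump(d,open('c0.pkl','wb'))
s=arm.get_state();print(s['position'],s['orientation'],s['force'],s['time_s'],s['gripper_width'])
E
```

```text
pics
scene [1.1185 0.5109 0.6601] [-0.541  -0.5028 -0.6742] 481.0946185522874
side [0.2892 0.552  0.5827] [ 0.4252 -0.6426 -0.6374] 416.78850250056774
[ 0.2158 -0.4784  0.2383] [-179.9395   -0.0131   24.2828] [-0.1427  0.2652 -0.5174] 0.1 0.08826965171713018
```

View pics/scene0.png

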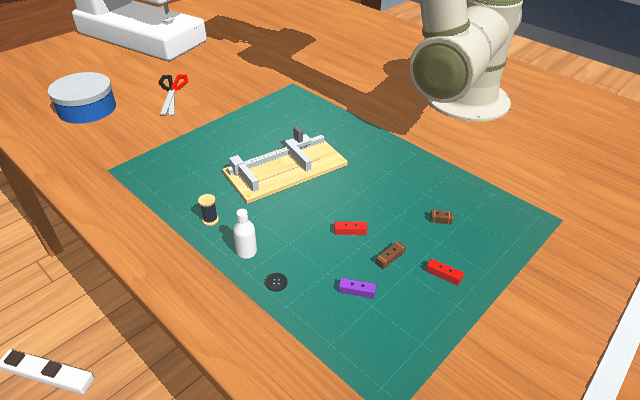

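View pics/side0.png

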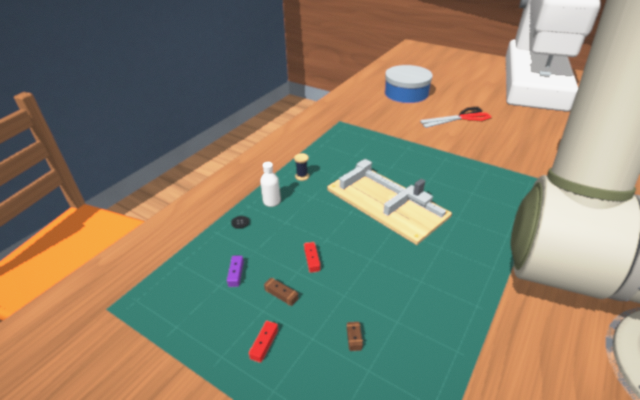

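Run:
```python
from h import *
import pickle
d=pickle.load(open('c0.pkl','rb'))
I=d['scene']['image'];J=d['side']['image']
a=cv2.resize(I[118:208,212:352],None,fx=5.6,fy=5.6,interpolation=cv2.INTER_CUBIC)[:,:784]
cv2.imwrite('pics/g.png',a)
b=cv2.resize(I[200:275,365:465],None,fx=4,fy=4,interpolation=cv2.INTER_CUBIC)
c=cv2.resize(J[265:340,260:360],None,fx=4,fy=4,interpolation=cv2.INTER_CUBIC)
cv2.imwrite('pics/t.png',np.hstack([b,c]))
s=d['scene'];w=d['side']
for n,p,q in [('long',(391,252),(282,290)),('short',(441,214),(355,333)),('red1',(351,227),(313,256)),('bottleft',(245,256),(271,204)),('reel',(209,223),(302,178))]:
    z=.018 if n in('long','short','red1') else 0
    print(n,ray(s,p,z).round(3),ray(w,q,z).round(3))
```

```text
long [0.603 0.208 0.018] [0.598 0.207 0.018]
short [0.454 0.216 0.018] [0.451 0.214 0.018]
red1 [0.606 0.115 0.018] [0.597 0.113 0.018]
bottleft [0.784 0.016 0.   ] [0.772 0.017 0.   ]
reel [ 0.779 -0.1    0.   ] [ 0.769 -0.1    0.   ]
```

View pics/g.png

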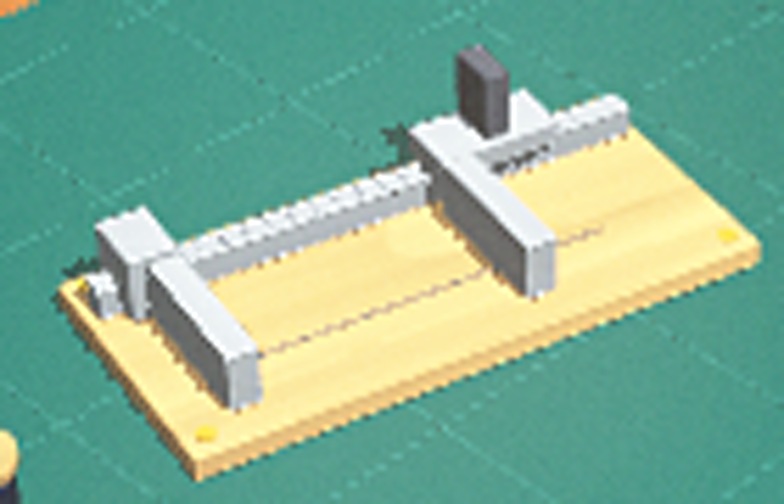

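View pics/t.png

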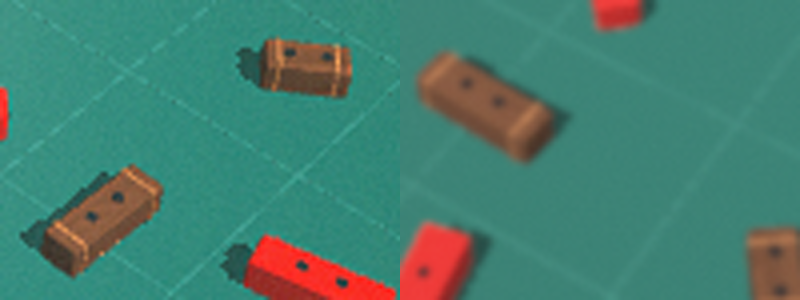

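The long toggle is the brown block at scene (391,252). The short toggle is the brown block at (441,215), visibly shorter. The red blocks at (351,228) and (445,271) and the purple one at (357,288) are decoys. In the gauge crop the fixed jaw is on the left and the sliding jaw with its dark tab is on the right.

Run:
```python
from h import *
import pickle
from scipy.optimize import least_squares
np.set_printoptions(precision=4,suppress=True)
d=pickle.load(open('c0.pkl','rb'));s=d['scene'];w=d['side']
px=lambda p:np.array(p)/5.6+[212,118]
M=[((-.125,-.06,.012),(197,462)),((.125,-.06,.012),(760,247)),((-.125,.06,.012),(60,288))]
P=np.array([m[0] for m in M]);U=np.array([px(m[1]) for m in M])
def T(v,P):
    c,q=np.cos(v[2]),np.sin(v[2]);P=np.array(P)
    return np.c_[v[0]+c*P[:,0]-q*P[:,1],v[1]+q*P[:,0]+c*P[:,1],P[:,2]]
best=min((least_squares(lambda v:(proj(s,T(v,P))-U).ravel(),[.6,-.1,a]) for a in(-2,0,2,3)),key=lambda r:r.cost)
v=best.x;print('gauge scene',v[:2],np.degrees(v[2]),best.fun)
# side picture corners: right-front (417,239), left (328,187), right-back (450,212)
M2=[((-.125,-.06,.012),(328,187)),((.125,-.06,.012),(417,237)),((.125,.06,.012),(450,211))]
P2=np.array([m[0] for m in M2]);U2=np.array([m[1] for m in M2],float)
r=least_squares(lambda v:(proj(w,T(v,P2))-U2).ravel(),v);print('side',r.x[:2],np.degrees(r.x[2]),r.fun)
inv=lambda p:np.array([[np.cos(v[2]),np.sin(v[2])],[-np.sin(v[2]),np.cos(v[2])]])@(p[:2]-v[:2])
for n,p,z in [('fix tip face',(258,352),.038),('fix tip base',(262,395),.012),('jaw tip face',(527,243),.038),('jaw tip base',(530,292),.012),('jaw tip far top',(553,238),.038),('tab topfront',(482,52),.068),('line L',(262,353),.012),('line R',(603,229),.012)]:
    print(n,inv(ray(s,px(p),z)),ray(s,px(p),z))
for c,o,hs in((s,(365,200),((92,217),(118,197))),(w,(260,265),((66,83),(98,102)))):
    a,b=[ray(c,np.array(h)/4+o,.018) for h in hs];print((a+b)/2,np.degrees(np.arctan2(*(b-a)[1::-1])),np.linalg.norm(b-a))
```

```text
gauge scene [ 0.5577 -0.1158] 166.5793164423041 [-0.2534  0.3321  0.8381 -0.503  -0.5361 -0.1425]
side [ 0.5615 -0.1245] 167.3401592698875 [-1.6117 -2.0113  0.4697  1.6791  0.9636 -0.7148]
fix tip face [-0.0899 -0.0445] [ 0.6555 -0.0934  0.038 ]
fix tip base [-0.0872 -0.0384] [ 0.6514 -0.0987  0.012 ]
jaw tip face [ 0.027  -0.0396] [ 0.5406 -0.0711  0.038 ]
jaw tip base [ 0.0295 -0.0376] [ 0.5377 -0.0724  0.012 ]
jaw tip far top [ 0.0371 -0.0421] [ 0.5314 -0.0663  0.038 ]
tab topfront [0.0561 0.0422] [ 0.4932 -0.1438  0.068 ]
line L [-0.076  -0.0167] [ 0.6354 -0.1172  0.012 ]
line R [ 0.0755 -0.0182] [ 0.4884 -0.0806  0.012 ]
[0.6021 0.2076 0.018 ] 177.1357632916443 0.017911768212200082
[0.6026 0.2052 0.018 ] 176.90172683428648 0.017919766579633237
```

```bash
cat > st.py <<'E'
from h import *
s=arm.get_state();print(s['time_s'],np.round(s['position'],4),np.round(s['orientation'],2),np.round(s['force'],2),round(s['gripper_width'],4),s['gripper_force'])
E
python3 -m handwheel '[[1,[0.5,-0.35,0],[0,0,0]],[1,[0.9,-0.66,0],[0,0,0]]]'
python3 -m handwheel '[[1,[0.5,-0.35,0],[0,0,0]],[1,[0.9,-0.66,0],[0,0,0]]]' >/dev/null
python3 -m handwheel '[[1,[0.5,-0.35,0],[0,0,0]],[1,[0.9,-0.66,0],[0,0,0]]]' >/dev/null
python3 -m handwheel '[[1,[0.5,-0.35,0],[0,0,0]],[1,[0.9,-0.66,0],[0,0,0]]]' >/dev/null
python3 -m handwheel '[[1,[0.5,-0.35,0],[0,0,0]],[1,[0.9,-0.66,0],[0,0,0]]]' >/dev/null
python3 -m handwheel '[[1,[0.5,-0.35,0],[0,0,0]],[1,[0.9,-0.66,0],[0,0,0]]]' >/dev/null
python3 -m handwheel '[[1,[0.3,-0.2,0.1],[0,0,0.05]],[1,[0.6,-0.4,0.3],[0,0,0.1]],[1,[0.9,-0.66,0.5],[0,0,0.152]],[1,[0.9,-0.66,0.5],[0,0,0.152]]]'
python3 st.py
python3 - <<'E'
from h import *
c=snap('wrist','w1.png')
for u in((391,252),(280,288)):pass
print(proj(c,[[.602,.206,.018],[.621,.205,.018]]))
import pickle;pickle.dump(c,open('w1.pkl','wb'))
E
```

```text
time_s: 0.35
position: [0.2713, -0.3798, 0.2383]
orientation: [-179.9, -0.0, 24.2]
force: [0.9, -0.1, 0.9]
gripper_width: 0.0881
gripper_force: 0.0
time_s: 2.1
position: [0.5996, 0.2034, 0.186]
orientation: [180.0, 0.2, -3.0]
force: [-0.1, -0.1, 0.6]
gripper_width: 0.0882
gripper_force: 0.0
2.1 [0.5996 0.2034 0.186 ] [179.97   0.24  -2.99] [-0.09 -0.15  0.59] 0.0882 0.0
[[316.5606993  180.6372631 ]
 [316.51319214 164.04505767]]
```

View pics/w1.png

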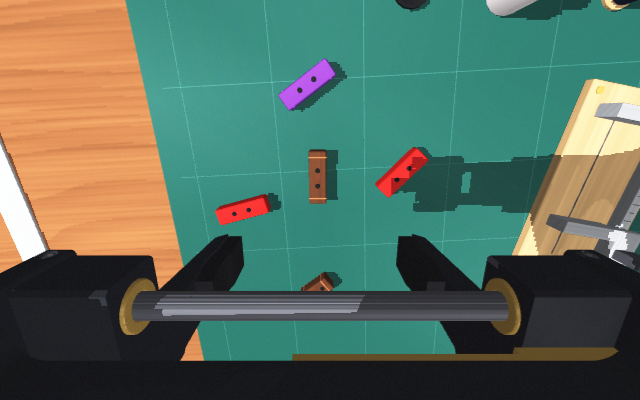

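The wrist picture shows the long toggle at (318,178), upright in the image and so lined up with the tool. The fingers straddle it in y and nothing else lies in the finger path.

Run:
```python
from h import *
import pickle
c=pickle.load(open('w1.pkl','rb'))
I=c['image'][140:215,295:345].astype(int)
m=((I[...,2]>I[...,1]+12)&(I[...,2]>I[...,0]+12)).astype(np.uint8)
m=cv2.morphologyEx(m,cv2.MORPH_CLOSE,np.ones((3,3)))
n,l,st,ce=cv2.connectedComponentsWithStats(m);k=1+st[1:,4].argmax();print(st[k],ce[k])
x,y,w,h=st[k][:4]
for p in((295+x,140+y),(295+x+w,140+y),(295+x+w/2,140+y),(295+x+w/2,140+y+h),(318,178.5)): print(p,ray(c,p,.018).round(4))
print('axis',[ray(c,p,.018)[:2].round(4) for p in((318,171),(318,186))])
```

```text
[ 14  10  18  54 883] [22.06228766 35.96828992]
(np.int32(309), np.int32(150)) [0.637  0.2124 0.018 ]
(np.int32(327), np.int32(150)) [0.636  0.1926 0.018 ]
(np.float64(318.0), np.int32(150)) [0.6365 0.2025 0.018 ]
(np.float64(318.0), np.int32(204)) [0.574  0.2059 0.018 ]
(318, 178.5) [0.6044 0.2042 0.018 ]
axis [array([0.613 , 0.2038]), array([0.5956, 0.2047])]
```

```bash
python3 -m handwheel '[[0.5,[0.05,-0.01,0.5],[0,0,0]],[0.5,[0.05,-0.01,1],[0,0,0]]]' >/dev/null
python3 -m handwheel '[[0.5,[0,0,0.4],[0,0,0]],[0.5,[0,0,0.7],[0,0,0]],[0.5,[0,0,0.8],[0,0,0]],[0.5,[0,0,0.8],[0,0,0]]]'; python3 st.py
```

```text
time_s: 2.9
position: [0.6055, 0.2019, 0.0095]
orientation: [-180.0, -0.0, -3.1]
force: [0.2, 1.6, -0.2]
gripper_width: 0.0438
gripper_force: 0.0
2.9 [0.6055 0.2019 0.0095] [-1.80e+02 -3.00e-02 -3.07e+00] [ 0.19  1.61 -0.16] 0.0438 0.0
```

```bash
python3 -m handwheel '[[0.5,[0,-0.02,0.06],[0,0,0]],[0.5,[0,-0.02,0.06],[0,0,0]],[0.1,[0,-0.02,0.06],[0,0,0]],[0.1,[0,-0.02,0.06],[0,0,0]],[0.1,[0,-0.02,0.06],[0,0,0]],[0.1,[0,-0.02,0.06],[0,0,0]]]'; python3 st.py
```

```text
time_s: 3.65
position: [0.6054, 0.2044, 0.0029]
orientation: [-180.0, -0.0, -3.1]
force: [-1.2, -0.7, 2.1]
gripper_width: 0.0197
gripper_force: 30.0
3.65 [0.6054 0.2044 0.0029] [-1.80e+02 -1.00e-02 -3.08e+00] [-1.24 -0.65  2.14] 0.0197 30.0002583861351
```

```bash
python3 -m handwheel '[[0.1,[0,0,-0.3],[0,0,0]],[0.1,[0,0,-0.9],[0,0,0]]]' >/dev/null
python3 -m handwheel '[[0.1,[0,0.4,-0.4],[0,0,0]],[0.1,[0,0.9,-0.6],[0,0,0]]]' >/dev/null
python3 -m handwheel '[[0.1,[0,0.5,0],[0,0,0]],[0.1,[0,1,0],[0,0,0]]]' >/dev/null
python3 -m handwheel '[[0.1,[0,0.5,0],[0,0,0.03]],[0.1,[0,0.95,0],[0,0,0.057]],[0.1,[0,0.95,0],[0,0,0.057]],[0.1,[0,0.95,0],[0,0,0.057]]]'; python3 st.py
python3 - <<'E'
from h import *
import pickle
c=snap('wrist'); s=snap('scene');pickle.dump((c,s),open('w2.pkl','wb'))
cv2.imwrite('pics/w2.png',c['image'])
E
```

```text
time_s: 4.9
position: [0.59, -0.0797, 0.1527]
orientation: [-180.0, 0.0, -13.3]
force: [-0.3, 0.2, 0.6]
gripper_width: 0.0198
gripper_force: 30.0
4.9 [ 0.59   -0.0797  0.1527] [-1.7998e+02  1.0000e-02 -1.3290e+01] [-0.26  0.21  0.62] 0.0198 30.000035762786865
```

View pics/w2.png

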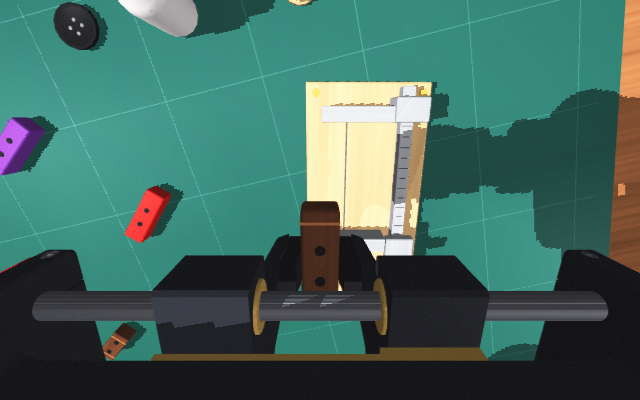

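The wrist picture shows the held toggle between the pads. The board's edges are parallel to the image, with its end edge at row 82 and its front edge at column 306. The fixed jaw's face edge is at about row 122 and the inlaid line at column 346.

Run:
```python
from h import *
import pickle
from scipy.optimize import least_squares
np.set_printoptions(precision=4,suppress=True)
c,_=pickle.load(open('w2.pkl','rb'))
I=cv2.cvtColor(c['image'],cv2.COLOR_BGR2GRAY).astype(int)
print('line', {r:int(315+25+np.argmin(I[r,340:354])-0) -315 for r in (128,150,170,190)}, 'cols+315')
print('leftedge',{r:int(295+np.argmax(np.abs(np.diff(I[r,295:320])))) for r in(95,130,160,190)})
print('col 360',I[74:132,365].tolist())
print('col 312',I[76:90,330].tolist())
L=[346.5,]
for n,p,z in[('line',(346,130),.012),('line',(345.5,200),.012),('edge',(306.5,90),.012),('edge',(307,195),.012),('end',(330,82),.012),('end',(425,82),.012),('face top',(335,122),.038),('face',(385,122),.038)]:
    print(n,p,ray(c,p,z))
```

```text
line {128: 31, 150: 31, 170: 30, 190: 29} cols+315
leftedge {95: 305, 130: 305, 160: 306, 190: 306}
col 360 [118, 114, 117, 114, 116, 117, 116, 119, 215, 236, 238, 239, 240, 240, 239, 239, 240, 239, 239, 239, 239, 239, 239, 239, 239, 240, 239, 239, 240, 238, 172, 154, 216, 245, 242, 241, 240, 239, 241, 243, 243, 243, 243, 242, 243, 242, 242, 239, 220, 239, 239, 238, 239, 239, 239, 239, 239, 239]
col 312 [119, 118, 117, 118, 116, 123, 227, 242, 243, 244, 243, 244, 243, 243]
line (346, 130) [ 0.6428 -0.1194  0.012 ]
line (345.5, 200) [ 0.5722 -0.1042  0.012 ]
edge (306.5, 90) [ 0.6875 -0.0904  0.012 ]
edge (307, 195) [ 0.5869 -0.0658  0.012 ]
end (330, 82) [ 0.6893 -0.1137  0.012 ]
end (425, 82) [ 0.6687 -0.2006  0.012 ]
face top (335, 122) [ 0.6537 -0.1093  0.038 ]
face (385, 122) [ 0.6435 -0.1526  0.038 ]
```

```bash
python3 -m handwheel '[[0.1,[0.3,0.27,0.2],[0,0,0]],[0.1,[0.3,0.27,0.7],[0,0,0]],[0.1,[0.3,0.27,1],[0,0,0]],[0.1,[0.3,0.27,1],[0,0,0]],[0.1,[0.3,0.27,1],[0,0,0]]]'; python3 st.py
python3 - <<'E'
from h import *
c=snap('scene'); a=cv2.resize(c['image'][110:210,200:360],None,fx=5,fy=5,interpolation=cv2.INTER_CUBIC)
cv2.imwrite('pics/s3.png',a)
E
```

```text
time_s: 5.62
position: [0.6138, -0.1131, 0.0543]
orientation: [180.0, -0.1, -13.3]
force: [-0.0, 0.7, -0.2]
gripper_width: 0.0198
gripper_force: 30.0
5.625 [ 0.6138 -0.1131  0.0543] [ 1.7998e+02 -1.3000e-01 -1.3280e+01] [-0.01  0.68 -0.23] 0.0198 29.999910593032837
```

View pics/s3.png

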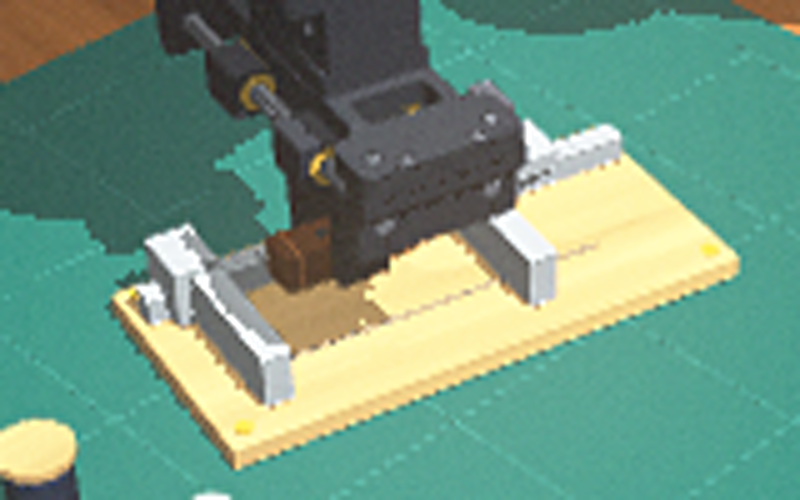

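The picture shows the toggle over the inlaid line, short of the fixed jaw and well clear of the sliding jaw.

```bash
python3 -m handwheel '[[0.1,[0,0,0.2],[0,0,0]],[0.1,[0,0,0.34],[0,0,0]],[0.1,[0,0,0.37],[0,0,0]],[0.1,[0,0,0.38],[0,0,0]],[0.1,[0,0,0.385],[0,0,0]],[0.1,[0,0,0.385],[0,0,0]]]'; python3 st.py
```

```text
time_s: 6.42
position: [0.6133, -0.1136, 0.0149]
orientation: [180.0, -0.1, -13.3]
force: [-0.8, 0.2, 3.5]
gripper_width: 0.0197
gripper_force: 30.0
6.425 [ 0.6133 -0.1136  0.0149] [ 1.7999e+02 -6.0000e-02 -1.3340e+01] [-0.83  0.16  3.54] 0.0197 30.00054180622101
```

```bash
python3 -m handwheel '[[0.36,[0,0,0],[0,0,0]],[0.36,[0,0,0],[0,0,0]],[0.36,[0,0,0],[0,0,0]],[0.36,[0,0,-0.1],[0,0,0]],[0.36,[0,0,-0.5],[0,0,0]],[0.36,[0,0,-1],[0,0,0]]]'
python3 -m handwheel '[[0,[-0.5,0.2,-0.4],[0,0,0]],[0,[-1,0.5,-0.4],[0,0,0]],[0,[-1,0.5,-0.4],[0,0,0]]]' >/dev/null
python3 -m handwheel '[[0,[-0.5,0.05,0],[0,0,0]],[0,[-0.7,0.05,0],[0,0,0]],[0,[-0.7,0.05,0],[0,0,0]],[0,[-0.7,0.05,0],[0,0,0]]]' >/dev/null
python3 st.py
python3 - <<'E'
from h import *
import pickle
c=snap('wrist','w4.png');s=snap('scene');pickle.dump((c,s),open('w4.pkl','wb'))
E
```

```text
time_s: 7.18
position: [0.6125, -0.1133, 0.1154]
orientation: [-180.0, 0.1, -13.3]
force: [1.3, -0.0, 0.7]
gripper_width: 0.0318
gripper_force: 0.0
8.05 [ 0.4362 -0.1281  0.1546] [ 1.7998e+02 -8.0000e-02 -1.3320e+01] [-0.47  0.52 -0.89] 0.0002 0.0
```

View pics/w4.png

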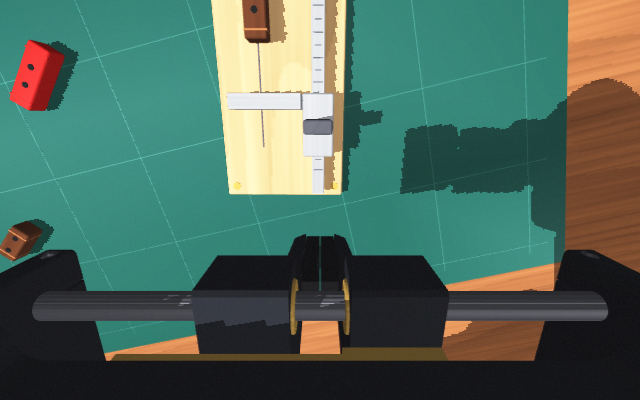

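The picture shows the toggle lying on the line at about (257,20), with its end at row 40. The jaw blade runs along rows 94–109, the tab is at (318,127), and the shut fingers are still short of the board.

Run:
```python
from h import *
import pickle
np.set_printoptions(precision=4,suppress=True)
c,_=pickle.load(open('w4.pkl','rb'))
a=np.radians(166.6);gx=np.array([np.cos(a),np.sin(a)]);gy=np.array([-gx[1],gx[0]]);O=np.array([.5591,-.1210])
G=lambda p:np.array([(p[:2]-O)@gx,(p[:2]-O)@gy])
for n,p,z in[('tab L',(303,123),.068),('tab R',(333,123),.068),('tab top front',(318,119.5),.068),('tab top back low',(318,134.5),.04),('tab top back hi',(318,131),.068),('jaw face',(260,94),.038),('jaw back',(260,108),.038),('toggle end top',(257,37),.030),('toggle end base',(257,42),.012),('toggL',(244,20),.03),('toggR',(270,20),.03),('board end',(290,193.5),.012),('front edge',(222,120),.012)]:
    q=ray(c,p,z);print(n,q,G(q))
print('tcp',G(np.array([.4362,-.1281])))
g=cv2.cvtColor(c['image'],cv2.COLOR_BGR2GRAY)
print(g[86:140,318].tolist());print(g[88:112,260].tolist());print(g[126,295:345].tolist())
```

```text
tab L [ 0.5062 -0.1318  0.068 ] [0.049  0.0227]
tab R [ 0.5007 -0.155   0.068 ] [0.049  0.0466]
tab top front [ 0.506 -0.144  0.068] [0.0463 0.0347]
tab top back low [ 0.4929 -0.1407  0.04  ] [0.0598 0.0345]
tab top back hi [ 0.4974 -0.1419  0.068 ] [0.0552 0.0347]
jaw face [ 0.5381 -0.0994  0.038 ] [ 0.0255 -0.0161]
jaw back [ 0.5269 -0.096   0.038 ] [ 0.0371 -0.0168]
toggle end top [ 0.5833 -0.1087  0.03  ] [-0.0207 -0.0176]
toggle end base [ 0.5843 -0.105   0.012 ] [-0.0208 -0.0214]
toggL [ 0.598  -0.1018  0.03  ] [-0.0334 -0.0277]
toggR [ 0.593 -0.123  0.03 ] [-0.0334 -0.0059]
board end [ 0.4386 -0.097   0.012 ] [0.1228 0.0046]
front edge [ 0.5265 -0.0514  0.012 ] [ 0.0479 -0.0602]
tcp [0.1179 0.0354]
[233, 233, 234, 234, 233, 152, 137, 173, 219, 240, 238, 238, 238, 238, 238, 237, 238, 237, 237, 238, 238, 237, 237, 237, 237, 237, 237, 237, 237, 236, 237, 235, 154, 45, 91, 108, 126, 122, 119, 121, 121, 123, 123, 122, 122, 125, 122, 111, 105, 236, 236, 236, 236, 236]
[148, 149, 150, 148, 115, 224, 239, 239, 236, 234, 235, 236, 237, 236, 235, 236, 234, 236, 237, 238, 234, 150, 239, 238]
[241, 241, 239, 240, 241, 241, 241, 209, 131, 122, 126, 125, 125, 126, 126, 125, 129, 123, 128, 127, 123, 118, 120, 121, 123, 123, 122, 125, 125, 121, 121, 124, 121, 122, 123, 118, 93, 83, 122, 143, 146, 144, 142, 145, 146, 146, 146, 150, 85, 61]
```

```bash
python3 -m handwheel '[[0,[0,0,0.5],[0,0,0]],[0,[0,0,1],[0,0,0]],[0,[0,0,1],[0,0,0]]]' >/dev/null
python3 -m handwheel '[[0,[0.2,0,0.08],[0,0,0]],[0,[0.4,0,0.08],[0,0,0]],[0,[0.43,0,0.08],[0,0,0]],[0,[0.43,0,0.08],[0,0,0]],[0,[0.43,0,0.08],[0,0,0]]]'
cat > f.py <<'E'
from h import *
import sys
a=np.radians(166.6);gx=np.array([np.cos(a),np.sin(a)]);gy=np.array([-gx[1],gx[0]]);O=np.array([.5591,-.1210])
F=[];n=int(sys.argv[1]) if len(sys.argv)>1 else 0
s=arm.get_state();F.append(s['force'])
for i in range(n): camera('wrist');s=arm.get_state();F.append(s['force'])
p=np.array(s['position']);F=np.array(F);f=F[:,:2]
print(s['time_s'],'gx %.2f gy %.2f z %.2f mm'%(*(1e3*np.array([(p[:2]-O)@gx,(p[:2]-O)@gy])),p[2]*1e3),'Fx',(f@gx).round(2),'mean %.2f Fy %.2f Fz %.2f'%((f@gx).mean(),(f@gy).mean(),F[:,2].mean()),'yaw',round(s['orientation'][2],2))
E
python3 f.py 4
```

```text
time_s: 9.15
position: [0.4764, -0.1375, 0.0467]
orientation: [180.0, -0.0, -13.3]
force: [0.9, 0.5, 0.3]
gripper_width: 0.0004
gripper_force: 0.0
9.35 gx 76.47 gy 35.29 z 46.37 mm Fx [-0.77 -0.66 -0.06  0.72  0.68] mean -0.02 Fy 0.25 Fz -0.33 yaw -13.34
```

```bash
python3 -m handwheel '[[0,[0.03,0,0],[0,0,0]],[0,[0.05,0,0],[0,0,0]],[0,[0.07,0,0],[0,0,0]],[0,[0.09,0,0],[0,0,0]],[0,[0.11,0,0],[0,0,0]],[0,[0.13,0,0],[0,0,0]],[0,[0.15,0,0],[0,0,0]],[0,[0.17,0,0],[0,0,0]]]'; python3 f.py 3
python3 -m handwheel '[[0,[0.02,0,0],[0,0,0]],[0,[0.04,0,0],[0,0,0]],[0,[0.06,0,0],[0,0,0]],[0,[0.08,0,0],[0,0,0]],[0,[0.1,0,0],[0,0,0]],[0,[0.12,0,0],[0,0,0]],[0,[0.14,0,0],[0,0,0]],[0,[0.16,0,0],[0,0,0]],[0,[0.18,0,0],[0,0,0]],[0,[0.2,0,0],[0,0,0]]]'; python3 f.py 3
```

```text
time_s: 10.35
position: [0.4933, -0.1416, 0.0462]
orientation: [-180.0, 0.0, -13.3]
force: [-3.3, -0.2, 2.3]
gripper_width: -0.0
gripper_force: 1.6
10.5 gx 59.09 gy 35.25 z 46.18 mm Fx [3.15 1.49 2.23 1.5 ] mean 2.09 Fy 0.80 Fz 0.77 yaw -13.34
time_s: 11.75
position: [0.5128, -0.1462, 0.0462]
orientation: [-180.0, 0.0, -13.3]
force: [-2.8, 0.2, 0.5]
gripper_width: 0.0003
gripper_force: 1.6
11.9 gx 39.05 gy 35.21 z 46.21 mm Fx [2.75 2.97 1.75 1.58] mean 2.26 Fy 0.80 Fz 0.24 yaw -13.34
```

```bash
python3 -m handwheel '[[0,[0.015,0,0],[0,0,0]],[0,[0.03,0,0],[0,0,0]],[0,[0.045,0,0],[0,0,0]],[0,[0.06,0,0],[0,0,0]],[0,[0.075,0,0],[0,0,0]],[0,[0.09,0,0],[0,0,0]],[0,[0.105,0,0],[0,0,0]],[0,[0.12,0,0],[0,0,0]],[0,[0.135,0,0],[0,0,0]],[0,[0.15,0,0],[0,0,0]]]'; python3 f.py 3
python3 - <<'E'
from h import *
c=snap('scene'); d=snap('wrist')
a=cv2.resize(c['image'][110:210,215:345],(520,400),interpolation=cv2.INTER_CUBIC)
cv2.imwrite('pics/s5.png',np.vstack([a,cv2.resize(d['image'][0:250,150:475],(520,400))])[:600] if 0 else np.hstack([a[:, :400],cv2.resize(d['image'][0:250,200:450],(400,400))]))
E
```

```text
time_s: 13.15
position: [0.5274, -0.1497, 0.0462]
orientation: [180.0, 0.0, -13.3]
force: [-3.5, -1.6, 0.1]
gripper_width: 0.0002
gripper_force: 1.6
13.3 gx 24.11 gy 35.23 z 46.22 mm Fx [3.06 3.09 2.13 1.96] mean 2.56 Fy 1.11 Fz 0.00 yaw -13.34
```

View pics/s5.png

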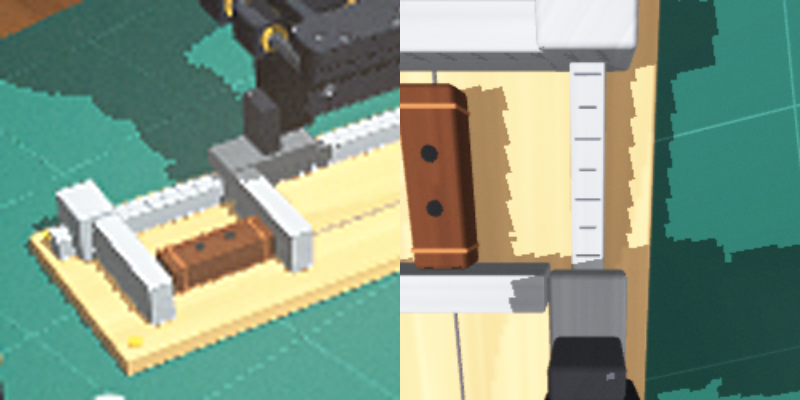

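The jaw has just reached the toggle. The toggle lies straight, with about 6–7 mm left to the fixed jaw. I'll go slowly from here.

```bash
python3 -m handwheel '[[0,[0.005,0,0],[0,0,0]],[0,[0.01,0,0],[0,0,0]],[0,[0.015,0,0],[0,0,0]],[0,[0.02,0,0],[0,0,0]],[0,[0.025,0,0],[0,0,0]],[0,[0.03,0,0],[0,0,0]],[0,[0.035,0,0],[0,0,0]],[0,[0.04,0,0],[0,0,0]]]'|grep force: ; python3 f.py 3
python3 - <<'E'
from h import *
c=snap('wrist')
g=cv2.cvtColor(c['image'],cv2.COLOR_BGR2GRAY)
cv2.imwrite('pics/w6.png',cv2.resize(c['image'][0:200,180:380],(600,600),interpolation=cv2.INTER_CUBIC))
E
```

```text
force: [-3.2, -1.2, 0.4]
gripper_force: 1.6
14.55 gx 20.23 gy 35.21 z 46.21 mm Fx [2.84 3.15 2.74 2.28] mean 2.75 Fy 1.18 Fz 0.30 yaw -13.34
```

View pics/w6.png

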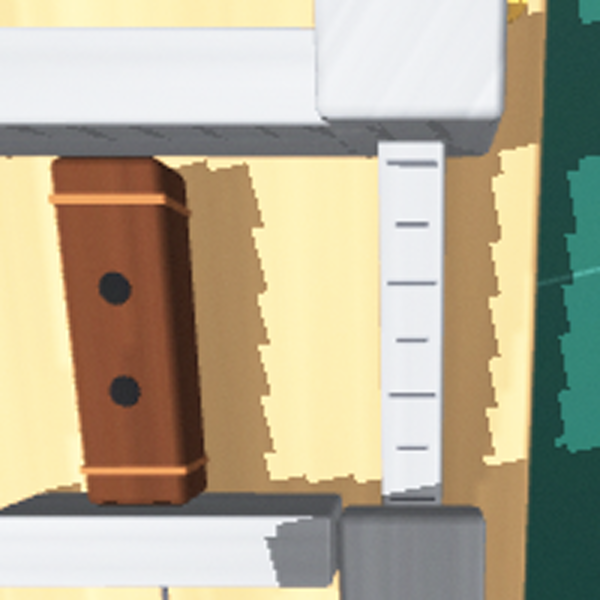

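```bash
python3 -m handwheel '[[0,[0.005,0,0],[0,0,0]],[0,[0.01,0,0],[0,0,0]],[0,[0.013,0,0],[0,0,0]],[0,[0.016,0,0],[0,0,0]],[0,[0.019,0,0],[0,0,0]],[0,[0.022,0,0],[0,0,0]]]'|grep ' *force: ' ; python3 f.py 3
python3 -m handwheel '[[0,[0.001,0,0],[0,0,0]],[0,[0.002,0,0],[0,0,0]],[0,[0.003,0,0],[0,0,0]],[0,[0.004,0,0],[0,0,0]]]'|grep '^force: ' ; python3 f.py 3
python3 - <<'E'
from h import *
a=np.radians(166.6)
c=snap('wrist')
f=lambda u,v:ray(c,(180+u/3,v/3),.03)
for p,q in(((52,165),(88,500)),((115,288),(125,391))):
    d=f(*q)-f(*p);print(np.degrees(np.arctan2(d[1],d[0]))-166.6,np.linalg.norm(d))
cv2.imwrite('pics/w7.png',c['image'])
E
```

```text
force: [-3.5, -0.9, 1.1]
gripper_force: 1.6
15.5 gx 18.04 gy 35.23 z 46.25 mm Fx [3.19 3.33 2.72 3.36] mean 3.15 Fy 1.06 Fz 0.78 yaw -13.34
force: [-2.7, -0.8, 0.4]
16.15 gx 17.66 gy 35.23 z 46.24 mm Fx [2.45 3.32 2.74 2.38] mean 2.73 Fy 1.41 Fz 0.67 yaw -13.34
-0.3279390391815298 0.05852104011098901
0.017104434919360756 0.018024971213647573
```

```bash
python3 -m handwheel '[[0,[0.001,0,0],[0,0,0]],[0,[0.002,0,0],[0,0,0]],[0,[0.003,0,0],[0,0,0]],[0,[0.003,0,0],[0,0,0]]]'|grep '^force: ' ; python3 f.py 3
python3 -m handwheel '[[0,[0.001,0,0],[0,0,0]],[0,[0.002,0,0],[0,0,0]],[0,[0.003,0,0],[0,0,0]],[0,[0.003,0,0],[0,0,0]]]'|grep '^force: ' ; python3 f.py 3
```

```text
force: [-4.1, -0.3, 0.7]
16.85 gx 17.39 gy 35.23 z 46.22 mm Fx [3.97 3.49 3.19 3.64] mean 3.57 Fy 1.49 Fz 1.00 yaw -13.34
force: [-5.4, -0.7, 2.5]
17.5 gx 17.23 gy 35.25 z 46.23 mm Fx [5.1  4.7  4.59 4.86] mean 4.81 Fy 2.39 Fz 2.29 yaw -13.33
```

```bash
python3 -m handwheel '[[0,[0.001,0,0],[0,0,0]],[0,[0.002,0,0],[0,0,0]],[0,[0.002,0,0],[0,0,0]]]'|grep '^force: ' ; python3 f.py 5
```

```text
force: [-5.7, -1.5, 1.9]
18.125 gx 17.18 gy 35.27 z 46.22 mm Fx [5.2  5.48 5.3  5.68 5.29 5.72] mean 5.44 Fy 2.38 Fz 2.17 yaw -13.33
```

```bash
python3 -m handwheel '[[0,[0.001,0,0],[0,0,0]],[0,[0.001,0,0],[0,0,0]]]'|grep '^force: ' ; python3 f.py 5
python3 - <<'E'
from h import *
import pickle
pickle.dump(snap('wrist')['image'],open('b.pkl','wb'))
E
```

```text
force: [-6.1, -0.6, 2.5]
18.625 gx 17.15 gy 35.27 z 46.23 mm Fx [5.84 6.26 6.04 6.06 6.04 6.59] mean 6.14 Fy 2.43 Fz 2.74 yaw -13.33
```

Total push is about 6.1 N against about 2.8 N of sliding friction, so the nip is roughly 3 N. Now I'll back straight off.

```bash
python3 -m handwheel '[[0,[-0.01,0,0],[0,0,0]],[0,[-0.05,0,0],[0,0,0]],[0,[-0.2,0,0],[0,0,0]],[0,[-0.5,0,0],[0,0,0]],[0,[-0.5,0,-0.5],[0,0,0]],[0,[-0.5,0,-0.9],[0,0,0]],[0,[-0.5,0,-0.9],[0,0,0]],[0,[-0.5,0,-0.9],[0,0,0]]]'; python3 f.py
python3 - <<'E'
from h import *
c=snap('scene'); d=snap('wrist')
a=cv2.resize(c['image'][120:210,215:305],(400,400),interpolation=cv2.INTER_CUBIC)
cv2.imwrite('pics/s8.png',np.hstack([a,cv2.resize(d['image'][0:200,200:400],(400,400))]))
E
```

```text
time_s: 19.68
position: [0.4857, -0.1396, 0.1356]
orientation: [-180.0, 0.0, -13.3]
force: [0.2, 0.1, -0.8]
gripper_width: 0.0005
gripper_force: 0.0
19.675 gx 67.08 gy 35.09 z 135.55 mm Fx [-0.21] mean -0.21 Fy -0.16 Fz -0.80 yaw -13.34
```

View pics/s8.png

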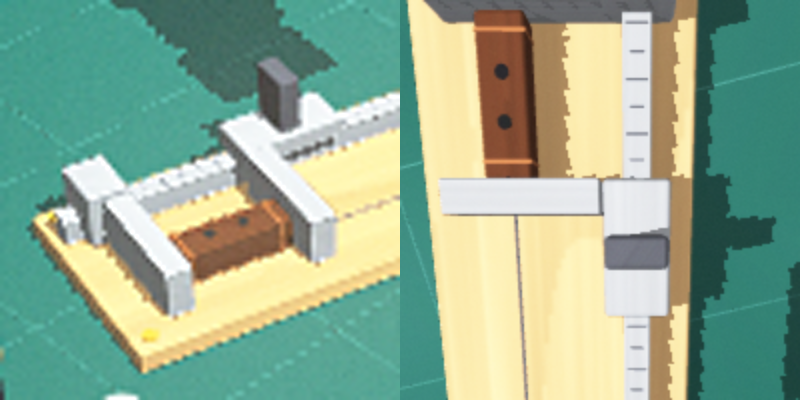

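The toggle sits end to end between both jaws, on the line, with the jaw square and the gripper clear.

```bash
python3 -c "
from cell import arm
print(arm.sign_off())"
```

```text
the job is handed in; nothing more can be done
None
```

The long toggle is lightly nipped (about 3 N) squarely end to end between both jaws, the robot is clear and the job is handed in; going by the jaw's position, the toggle is about 63–64 mm long (good to a few mm), so read the gauge itself to size the cord loops.

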